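Draw the deep lid off the green tea tin

ROBOT

A 7-joint arm with a two-finger parallel gripper is mounted at the origin on the work surface. World frame = base frame: x ahead of the robot, y to its left, z up, the work surface at z = 0. Lengths are in m, angles in rad, forces in N, time in s.
With the tool pointing down it reaches from about 0.425 to 1.025 m from the base axis. Payload 3.6 kg.
Tool frame: the origin (TCP) lies midway between the tips of the shut fingers; the grasp point (between the pads) lies 19 mm behind it; z points along the fingers, y is the direction in which the jaws open and shut (so a half turn about z gives the same grasp; the last joint's range is limited). The gripper opens to 85 mm and grips with 20 to 120 N. Pads are 22 mm wide; open, the fingers measure 114 mm over their backs; the gripper's body (76 mm by 85 mm) begins 54 mm behind the grasp point. The pads swing forward as they close: fully open they stand 13 mm farther back than shut.
Start: joints at [-1.421, 0.591, 0.048, 1.609, -0.033, 0.943, -0.034], TCP at [0.175, 0.704, 0.193] pointing down, gripper open.
Joint ranges: [-2.69, 2.69], [-0.47, 2.24], [-1.27, 1.36], [0.19, 2.51], [-1.53, 4.68], [0.08, 2.07], [-3.09, 3.09]. Speed limits (rad/s): [2.57, 2.57, 3.14, 3.14, 3.14, 3.14, 3.14].

INTERFACE

Orientations are given as a unit quaternion [w, x, y, z].
In Python, from bench import robot gives the robot as it stands. Calls block until the motion is done:
- robot.move_to(position, orientation): joint-space move of the TCP to a pose.
- robot.move_linear(position, feed=0.15, ori=None, force_limit=None): straight line of the TCP; ori=None keeps the orientation; feed is the mean speed in m/s. With force_limit (N) it stops when the force on the tool has changed by that much, and returns True; else False.
- robot.move_j(angles): joint-space move.
- robot.move_gripper(opening, newtons=None): finger opening in m; newtons is the grip in N (None keeps the last); returns when the fingers have stopped.
- robot.hold(seconds).
- robot.solve_ik(position, orientation): joint angles nearest the present ones, or None.
- robot.get_obs(): the state.
- robot.grab_frame(name): name is "scene" or "top"; returns a dict with "img" (400x640x3 uint8, red, green, blue), "intrinsics" (3x3 intrinsics, pixels), "k1" (the pictures are not rectified: a ray, as slopes to the right and down, at radius r is drawn at 1 + k1 r^2 times it, then the intrinsics apply), "R" (3x3) and "t" (3): a world point X has camera coordinates R X + t. Camera axes: x right, y down, z forward; pixel columns grow to the right and rows downward; lengths in m; the calibration is good to about 2 mm. A picture is of the moment at which its call begins. There is no depth.
A pose or a line that the arm cannot do raises robot.IKError and nothing moves.
- robot.finish_job(): hands the job in, once; it reports no verdict.
The state is a dict: "clock": time; "qpos": joint angles; "qd": joint speeds; "joint_torque": joint torques, N m; "position": TCP position; "ee_rot": TCP orientation; "force": force on the tool from outside, world axes, zero at the start; "torque": the same for the moment, N m; "finger_gap": finger opening in m.
Only numpy, scipy, OpenCV 4.12 (cv2) and the standard library are available. Lean on these libraries where they do the work, as an engineer would, in place of code of your own. Each camera call takes 0.05 s, during which the arm holds its last target.

TASK

Open the green tea tin, which its dock holds down: draw its deep, tight lid straight up until it is clear, then stand the lid, open side down, in the middle of the top of the bamboo coaster stack and let go. Set it down rather than dropping it, and leave the red tin shut.

Things in the scene. Friction and masses are not known exactly. Their poses are not given: they have to be found in the camera images.
- green_lid: green deep square lid of the green tin, loose: 54 x 54 mm outside, 49 x 49 inside, 65 mm tall, walls 2.5 mm, flat top, 0.07 to 0.12 kg. Origin: centre of its open rim (underside); z up, flat top at z = 65 mm; x, y square to its sides, in line with the tin's at the start. Starts fully home: rim 55 mm, top 120 mm above the shelf. Rim must rise 58 mm to clear the neck
- green_tin: green square tea tin, clipped into a fixed steel dock that holds it down; it cannot move. Origin: centre of the dock's underside, on the shelf; z up, x and y along its sides. Green body 54 x 54 mm up to a shoulder 55 mm high, then a bare metal neck 46 x 46 mm up to 113 mm, under the lid at the start. Four sprung pads near the neck's top grip the lid inside: 5 to 15 N of drag until it is lifted 54 mm
- coasters: stack of four square caramel-brown bamboo coasters joined together, 105 x 105 x 36 mm, 0.45 kg, loose on the shelf. Origin: centre of its underside on the shelf, z up; flat top 36 mm above the origin
- red_lid: red lid of the red tin, the same in size and shape as the green ones (lid 54 x 54 x 65 mm, top 120 mm above the shelf, tin fixed in its dock). Origin: centre of its open rim, z up. To stay shut
There are look-alikes about, which are no part of the job. Of the things like the green_lid, leave any that is yellow; of the rest the smaller one is meant.

How it is judged:
By the outcome, as a careful person would: the job done as asked, in the order asked, and still so for the second after the job is handed in, with the robot touching nothing.
It also fails if it takes over 38 s, if anything falls off the work surface, if the arm or the gripper's body presses on something with over 40 N, if the wrist force passes 120 N, or if a joint passes its speed limit or range.

## Working session

There is one attempt and no reset: what is moved stays moved. The work goes in short steps, each a Python script; the robot and the scene stay as the last script left them, time stands still between calls to the robot, and variables do not carry over. Pictures are saved under pics/ and viewed, and the job is handed in when it is done.

```bash
mkdir -p pics
python3 - <<'E'
from bench import robot
import cv2,pickle
for n in ("scene","top"):
    f=robot.grab_frame(n); pickle.dump(f,open(f"{n}.pkl","wb"))
    cv2.imwrite(f"pics/{n}0.png",f["img"][:,:,::-1]); print(n,f["intrinsics"],f["k1"],f["R"],f["t"])
print(robot.get_obs())
E
```

```text
scene [[422.73726374   0.         325.61912455]
 [  0.         422.73726374 204.32031765]
 [  0.           0.           1.        ]] 0.030892781179625992 [[-0.02141151  0.99949892 -0.02331233]
 [ 0.57126128 -0.00690524 -0.82073922]
 [-0.82048893 -0.0308907  -0.57082718]] [ 0.01597257 -0.23759049  1.28396479]
top [[457.04324748   0.         322.04593631]
 [  0.         457.04324748 205.47843596]
 [  0.           0.           1.        ]] 0.006747952819963138 [[-0.01962841 -0.99948678 -0.02531605]
 [-0.98402956  0.02379309 -0.1764078 ]
 [ 0.17691961  0.02144914 -0.98399156]] [0.02929672 0.54742331 0.88217864]
{'clock': 0.1, 'qpos': array([-1.42050209,  0.59202295,  0.04832534,  1.60970569, -0.0333249 ,
        0.94272277, -0.03367483]), 'qd': array([-0.00118224,  0.00020209,  0.00081194, -0.0021948 ,  0.00080275,
        0.00093755, -0.00110669]), 'joint_torque': array([ 4.20599754e-03, -5.49998724e+01,  1.55235596e+00, -1.98826611e+01,
        9.55295895e-03,  3.74142837e-03, -2.28247693e-06]), 'position': array([0.17480516, 0.70274925, 0.19225471]), 'ee_rot': array([-7.19344286e-05,  1.21559154e-01,  9.92583658e-01, -1.02403849e-03]), 'force': array([-0.32338347,  0.90668536,  0.48547281]), 'torque': array([-0.02480368,  0.01658615,  0.07081444]), 'finger_gap': 0.08575555406092855}
```

View pics/scene0.png

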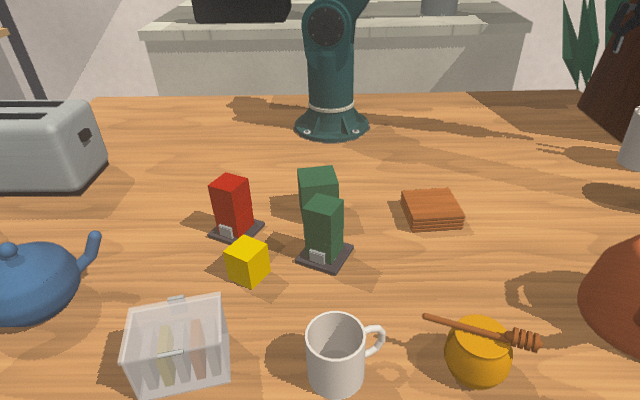

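View pics/top0.png

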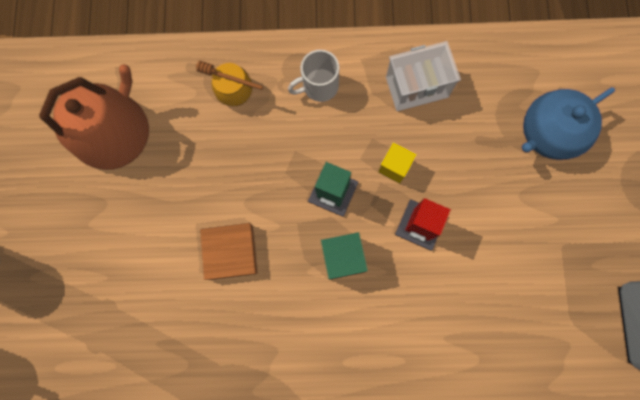

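```bash
cat > h.py <<'E'
import cv2,numpy as np
def ray(f,uv):
    p=cv2.undistortPoints(np.array(uv,float).reshape(-1,1,2),f["intrinsics"],np.array([f["k1"],0,0,0,0.]),criteria=(3,50,1e-10)).reshape(-1,2) if False else cv2.undistortPoints(np.array(uv,float).reshape(-1,1,2),f["intrinsics"],np.array([f["k1"],0,0,0,0.])).reshape(-1,2)
    R=f["R"];d=np.c_[p,np.ones(len(p))]@R; c=-R.T@f["t"]; return c,d
def onz(f,uv,z):
    c,d=ray(f,uv); return c+d*((z-c[2])/d[:,2])[:,None]
def proj(f,X):
    r=cv2.Rodrigues(f["R"])[0]
    return cv2.projectPoints(np.array(X,float).reshape(-1,1,3),r,f["t"],f["intrinsics"],np.array([f["k1"],0,0,0,0.]))[0].reshape(-1,2)
E
python3 - <<'E'
import pickle,cv2,numpy as np
t=pickle.load(open("top.pkl","rb"));s=pickle.load(open("scene.pkl","rb"))
a=cv2.resize(t["img"][130:290,190:460],None,fx=2.9,fy=2.9,interpolation=cv2.INTER_CUBIC)
cv2.imwrite("pics/tc.png",a[:,:,::-1])
b=cv2.resize(s["img"][155:295,200:480],None,fx=2.8,fy=2.8,interpolation=cv2.INTER_CUBIC)
cv2.imwrite("pics/sc.png",b[:,:,::-1])
E
```

```text
(no output)
```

View pics/tc.png

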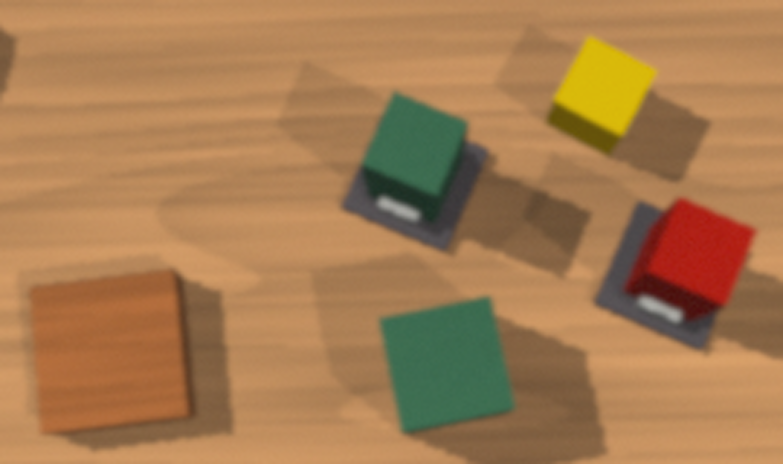

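View pics/sc.png

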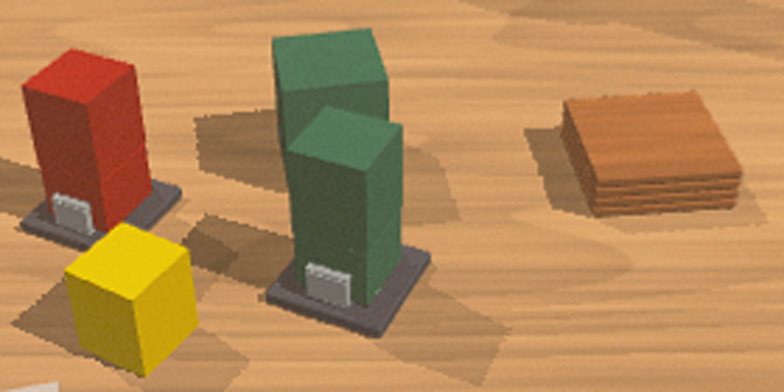

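The candidates in the top picture are:
- Green in a dock at (333,180).
- Larger green, no dock, at (344,255).
- Yellow at (398,162).
- Red in a dock at (430,218).

The docked, smaller green one fits the description. The crops confirm it: dark dock plate with a clip, and a seam between lid and body. The coasters are at (228,250). Next I measure.

Run:
```python
import pickle,cv2,numpy as np
from h import *
t=pickle.load(open("top.pkl","rb"));s=pickle.load(open("scene.pkl","rb"))
def top(f,lo,hi,roi,z,name):
    x0,y0,x1,y1=roi
    g=cv2.resize(f["img"][y0:y1,x0:x1],None,fx=4,fy=4,interpolation=cv2.INTER_CUBIC)
    hsv=cv2.cvtColor(g,cv2.COLOR_RGB2HSV); m=cv2.inRange(hsv,lo,hi)
    m=cv2.morphologyEx(m,cv2.MORPH_OPEN,np.ones((9,9)))
    c=max(cv2.findContours(m,0,2)[0],key=cv2.contourArea)
    c=cv2.convexHull(c)[:,0].astype(float); uv=(c+.5)/4-.5+[x0,y0]
    P=onz(f,uv,z)[:,:2]
    r=cv2.minAreaRect((P*1000).astype(np.float32)); print(name,np.round(r[0],1),np.round(r[1],1),round(r[2],1))
    cv2.imwrite(f"pics/m_{name}.png",m)
for (u,v) in [(333,178),(338,200),(344,255),(228,250),(254,240),(430,216)]: print(u,v,t["img"][v,u],cv2.cvtColor(t["img"][v:v+1,u:u+1],cv2.COLOR_RGB2HSV)[0,0])
for (u,v) in [(322,203),(318,230),(335,230),(430,200),(435,224)]: print(u,v,s["img"][v,u],cv2.cvtColor(s["img"][v:v+1,u:u+1],cv2.COLOR_RGB2HSV)[0,0])
top(t,(65,80,75),(95,255,255),(305,150,365,215),.12,"g_t")
top(t,(65,80,75),(95,255,255),(310,225,375,290),.12,"G_t")
top(t,(0,180,140),(10,255,255),(395,190,460,250),.12,"r_t")
top(t,(0,150,120),(13,255,255),(190,210,265,290),.036,"c_t")
top(t,(0,120,40),(14,255,255),(190,210,265,290),.036,"c_t2")
```

```text
333 178 [ 59 106  79] [ 73 113 106]
338 200 [27 48 38] [ 76 112  48]
344 255 [ 60 109  80] [ 72 115 109]
228 250 [168 102  56] [ 12 170 168]
254 240 [109  77  53] [ 13 131 109]
430 216 [176  33  20] [  3 226 176]
322 203 [ 86 121  90] [ 63  74 121]
318 230 [69 80 58] [45 70 80]
335 230 [79 98 77] [57 55 98]
430 200 [191 120  68] [ 13 164 191]
435 224 [155  98  57] [ 13 161 155]
g_t [583.9  -6.2] [52.7 52.3] 65.4
G_t [441.  -22.3] [70.8 69.2] 10.5
r_t [ 510.5 -187.3] [55.  53.2] 64.4
c_t [460.8 213.1] [105.1 104.7] 5.9
c_t2 [460.9 211.6] [113.  117.7] 7.0
```

Run:
```python
import pickle,cv2,numpy as np
from h import *
s=pickle.load(open("scene.pkl","rb"))
k=2.8;im=cv2.resize(s["img"][155:295,200:480],None,fx=k,fy=k,interpolation=cv2.INTER_CUBIC)[:,:,::-1].copy()
def box(x,y,a,w,z):
    a=np.radians(a);R=np.array([[np.cos(a),-np.sin(a)],[np.sin(a),np.cos(a)]])
    P=(np.array([[1,1],[-1,1],[-1,-1],[1,-1]])*w/2)@R.T+[x,y]
    uv=proj(s,np.c_[P,np.full(4,z)]); q=((uv-[200,155]+.5)*k-.5)
    cv2.polylines(im,[np.int32(q)],True,(255,255,0),1)
for z in(.12,.055): box(.5839,-.0062,65.4,.054,z)
box(.441,-.0223,10.5,.07,.12)
box(.5105,-.1873,64.4,.054,.12)
box(.4608,.2131,5.9,.105,.036);box(.4608,.2131,5.9,.105,0)
cv2.imwrite("pics/ov.png",im)
from bench import robot
for g in(65.4,-24.6,155.4,-114.6):
    a=np.radians(g+90)/2;q=[0,np.cos(a),np.sin(a),0]
    for p in([.584,-.006,.19],[.584,-.006,.074],[.4608,.2131,.055]):
        r=robot.solve_ik(p,q);print(g,p,None if r is None else np.round(r,2))
```

```text
65.4 [0.584, -0.006, 0.19] [-0.31  0.43  0.33  1.95 -0.2   0.79  1.27]
65.4 [0.584, -0.006, 0.074] [-0.15  0.58  0.12  2.02 -0.12  0.55  1.19]
65.4 [0.4608, 0.2131, 0.055] [-0.59  0.55  0.09  2.2  -0.11  0.4   0.73]
-24.6 [0.584, -0.006, 0.19] [-0.52  0.49  0.63  1.96 -0.39  0.82 -0.1 ]
-24.6 [0.584, -0.006, 0.074] [-0.39  0.63  0.46  2.03 -0.48  0.59 -0.03]
-24.6 [0.4608, 0.2131, 0.055] [-0.8   0.58  0.38  2.2  -0.5   0.44 -0.45]
155.4 [0.584, -0.006, 0.19] [-0.02  0.42 -0.06  1.93  0.03  0.79  2.61]
155.4 [0.584, -0.006, 0.074] [ 0.1   0.59 -0.23  2.01  0.24  0.57  2.42]
155.4 [0.4608, 0.2131, 0.055] [-0.33  0.55 -0.26  2.18  0.32  0.44  1.87]
-114.6 [0.584, -0.006, 0.19] [-0.81  0.72  1.19  1.97 -0.8   1.03 -1.25]
-114.6 [0.584, -0.006, 0.074] [-0.7   0.83  0.99  2.04 -0.97  0.84 -1.12]
-114.6 [0.4608, 0.2131, 0.055] [-0.06  0.62 -0.63  2.17  0.7   0.56  3.07]
```

View pics/ov.png

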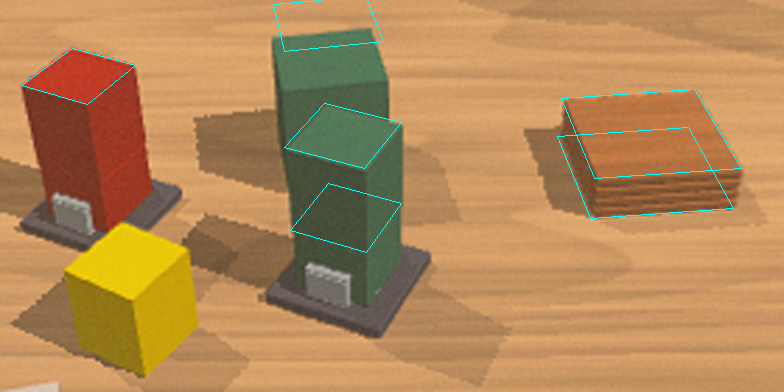

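The predicted outlines agree with the scene view to about 1–2 mm. Larger green is only a shorter block with a bigger footprint. I'll go up, over and grasp.

Run:
```python
from bench import robot
import numpy as np,cv2
a=np.radians(65.2+90)/2;q=[0,np.cos(a),np.sin(a),0]
p=robot.get_obs()["position"]
robot.move_linear([p[0],p[1],.38],feed=.25)
robot.move_to([.585,-.0055,.30],q)
robot.move_linear([.585,-.0055,.15],feed=.15)
o=robot.get_obs();print(o["clock"],o["position"],o["force"])
for n in("scene","top"):
    cv2.imwrite(f"pics/{n}1.png",cv2.resize(robot.grab_frame(n)["img"][130:300,200:480],None,fx=2.8,fy=2.8,interpolation=2)[:,:,::-1])
```

```text
5.0417 [ 0.58587931 -0.00570661  0.15086496] [0.54944342 0.55439515 0.44498303]
```

View pics/scene1.png

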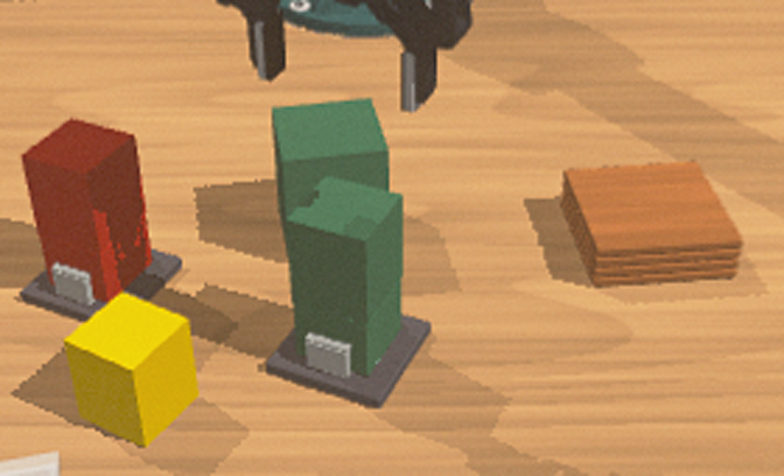

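View pics/top1.png

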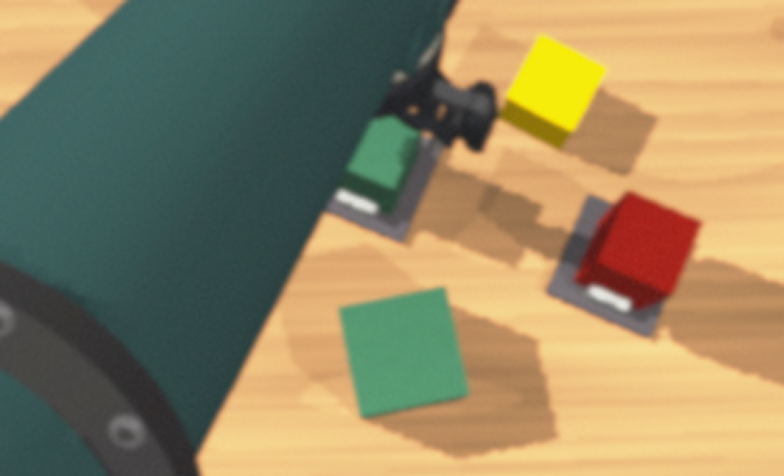

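Run:
```python
import pickle,numpy as np
from h import *
for n in("scene","top"):
    f=pickle.load(open(n+".pkl","rb"))
    for z in(.15,.163,.2,.12): print(n,z,(proj(f,[[.5859,-.0057,z]])-[200,130])*2.8)
```

```text
scene 0.15 [[342.22410981 165.28608681]]
scene 0.163 [[341.61934772 147.05720236]]
scene 0.2 [[339.82550253  93.00768567]]
scene 0.12 [[343.57248863 205.9421258 ]]
top 0.15 [[371.8036989  126.26316575]]
top 0.163 [[371.75962216 121.38818508]]
top 0.2 [[371.62638328 106.64761637]]
top 0.12 [[371.90047373 136.96432757]]
```

Run:
```python
from bench import robot
import numpy as np,cv2
o=robot.get_obs();print(o["clock"],o["position"],o["ee_rot"],o["qd"],o["finger_gap"])
cv2.imwrite(f"pics/scene2.png",cv2.resize(robot.grab_frame("scene")["img"][90:260,200:480],None,fx=2.8,fy=2.8,interpolation=2)[:,:,::-1])
```

```text
5.1417 [ 0.58586464 -0.00560628  0.15104162] [1.01899895e-03 2.14769625e-01 9.76664151e-01 3.24715114e-04] [-0.00065696 -0.00199684 -0.00271593  0.00225024  0.00216311  0.00146371
  0.0006228 ] 0.08551858776948641
```

View pics/scene2.png

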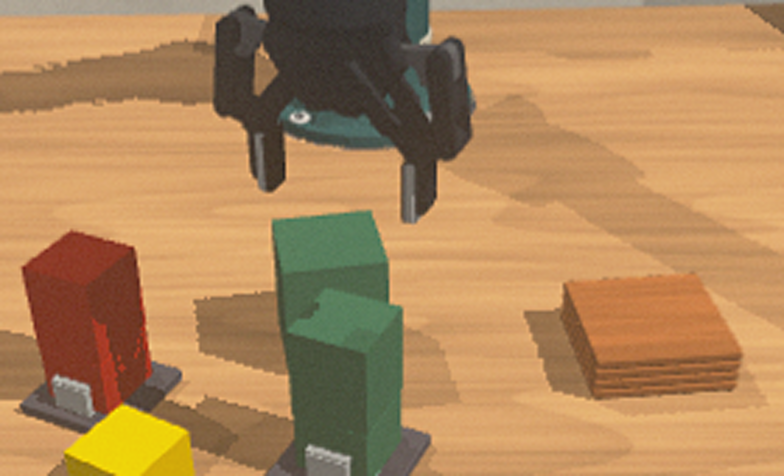

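Run:
```python
import pickle,numpy as np
from h import *
s=pickle.load(open("scene.pkl","rb"));t=pickle.load(open("top.pkl","rb"))
for z in(.15,.163,.18,.2,.22): 
    P=onz(s,[[296.4,157.9],[347.1,168.6]],z); d=P[1]-P[0]
    print(z,P[:,:2].round(3),P.mean(0)[:2].round(3),np.linalg.norm(d).round(3),np.degrees(np.arctan2(d[1],d[0])).round(1))
    print(onz(t,[[369.6,183.6]],z)[0].round(3))
```

```text
0.15 [[ 0.475 -0.058]
 [ 0.518  0.038]] [ 0.496 -0.01 ] 0.105 66.1
[ 0.568 -0.072  0.15 ]
0.163 [[ 0.499 -0.056]
 [ 0.54   0.037]] [ 0.52  -0.009] 0.102 66.1
[ 0.565 -0.071  0.163]
0.18 [[ 0.53  -0.052]
 [ 0.57   0.037]] [ 0.55  -0.008] 0.097 66.1
[ 0.561 -0.07   0.18 ]
0.2 [[ 0.567 -0.048]
 [ 0.604  0.036]] [ 0.586 -0.006] 0.092 66.1
[ 0.557 -0.068  0.2  ]
0.22 [[ 0.604 -0.044]
 [ 0.639  0.035]] [ 0.621 -0.004] 0.086 66.1
[ 0.552 -0.066  0.22 ]
```

The fingertips are drawn about 35 mm higher than expected for the reported TCP. I'll shut the gripper here, clear of everything, to check the geometry.

Run:
```python
from bench import robot
import numpy as np,cv2
robot.move_gripper(.0)
o=robot.get_obs();print(o["clock"],o["position"],o["finger_gap"])
cv2.imwrite(f"pics/scene3.png",cv2.resize(robot.grab_frame("scene")["img"][90:260,200:480],None,fx=2.8,fy=2.8,interpolation=2)[:,:,::-1])
robot.move_gripper(.085)
print(robot.get_obs()["clock"])
```

```text
5.9583 [ 0.58499112 -0.00552249  0.14997801] 5.267148134994059e-05
6.7917
```

View pics/scene3.png

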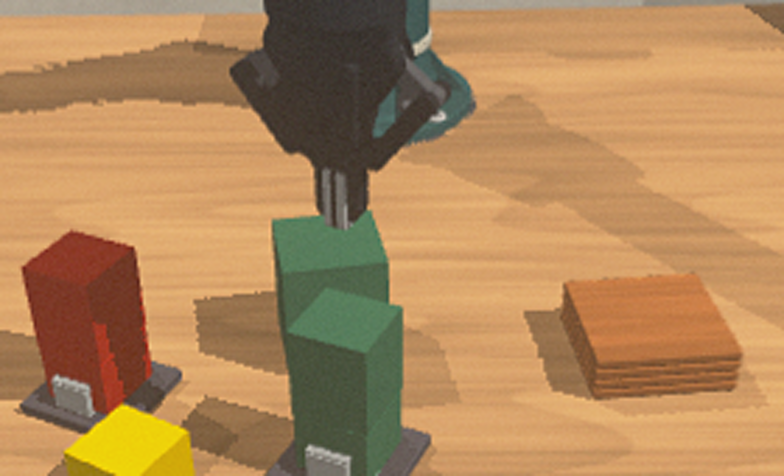

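Run:
```python
from bench import robot
import numpy as np,cv2
print(robot.move_linear([.585,-.0055,.085],feed=.1,force_limit=6))
o=robot.get_obs();print(o["clock"],o["position"],o["finger_gap"],o["force"])
cv2.imwrite(f"pics/scene4.png",cv2.resize(robot.grab_frame("scene")["img"][90:260,200:480],None,fx=2.8,fy=2.8,interpolation=2)[:,:,::-1])
```

```text
False
7.5917 [ 0.58543192 -0.00575176  0.08528726] 0.08521378872398784 [-0.7464886  -0.01113834 -0.5367691 ]
```

View pics/scene4.png

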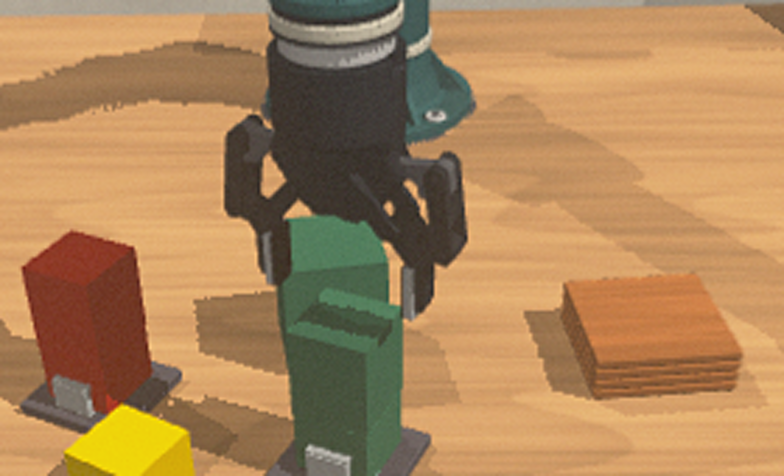

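The offset holds at this height: the tips are at about z 0.133, about 35 mm above the reported position. I'll trust the view and continue down with a force guard.

Run:
```python
from bench import robot
import numpy as np,cv2
print(robot.move_linear([.585,-.0055,.045],feed=.06,force_limit=6))
o=robot.get_obs();print(o["clock"],o["position"],o["finger_gap"],o["force"])
cv2.imwrite(f"pics/scene5.png",cv2.resize(robot.grab_frame("scene")["img"][90:260,200:480],None,fx=2.8,fy=2.8,interpolation=2)[:,:,::-1])
```

```text
False
8.4583 [ 0.58516948 -0.00565264  0.04500006] 0.08474760393509827 [-0.66690182  0.35916334 -0.33929115]
```

View pics/scene5.png

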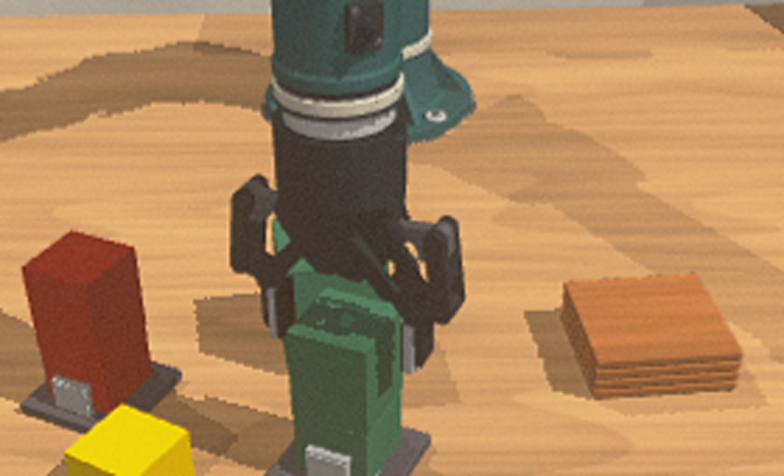

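Run:
```python
from bench import robot
import numpy as np,cv2
robot.move_gripper(.045,newtons=75)
o=robot.get_obs();print(o["clock"],o["position"],o["finger_gap"],o["force"])
p=o["position"]
print(robot.move_linear([p[0],p[1],.065],feed=.04))
o=robot.get_obs();print(o["clock"],o["position"],o["finger_gap"],o["force"],o["torque"])
cv2.imwrite(f"pics/scene6.png",cv2.resize(robot.grab_frame("scene")["img"][90:260,200:480],None,fx=2.8,fy=2.8,interpolation=2)[:,:,::-1])
```

```text
8.9083 [ 0.58541154 -0.00545744  0.04561216] 0.053242442138643285 [-0.57624718  0.77468252  4.66323666]
False
9.5583 [ 0.5851512  -0.00537521  0.06557539] 0.05269955837768477 [-2.58872426 -0.20829095  1.59420464] [0.0496235  0.36666898 0.01275467]
```

View pics/scene6.png

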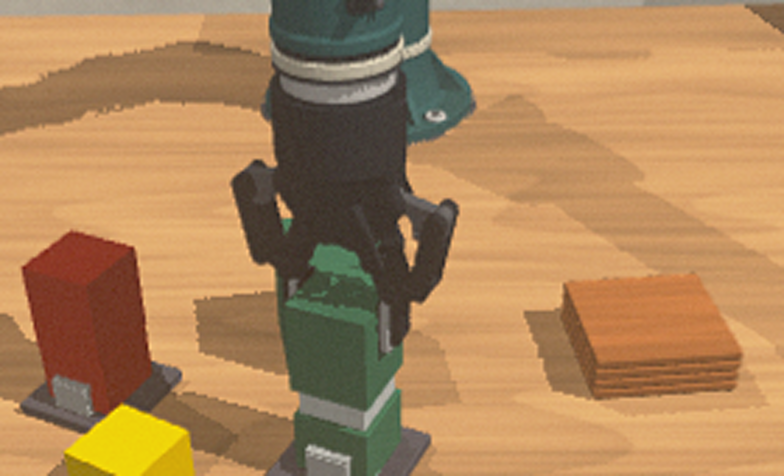

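The lid is rising: a metal neck band shows at about (345,412) in the crop. I keep drawing straight up.

Run:
```python
from bench import robot
import numpy as np,cv2
robot.move_linear([.5852,-.0055,.145],feed=.08)
o=robot.get_obs();print(o["clock"],o["position"],o["finger_gap"],o["force"],o["torque"])
cv2.imwrite(f"pics/scene7.png",cv2.resize(robot.grab_frame("scene")["img"][90:260,200:480],None,fx=2.8,fy=2.8,interpolation=2)[:,:,::-1])
```

```text
10.7583 [ 0.58470441 -0.00538045  0.14449369] 0.05296880344264366 [-0.24114806 -0.71432969 -0.56980896] [-0.03234054  0.03642781  0.01524165]
```

View pics/scene7.png

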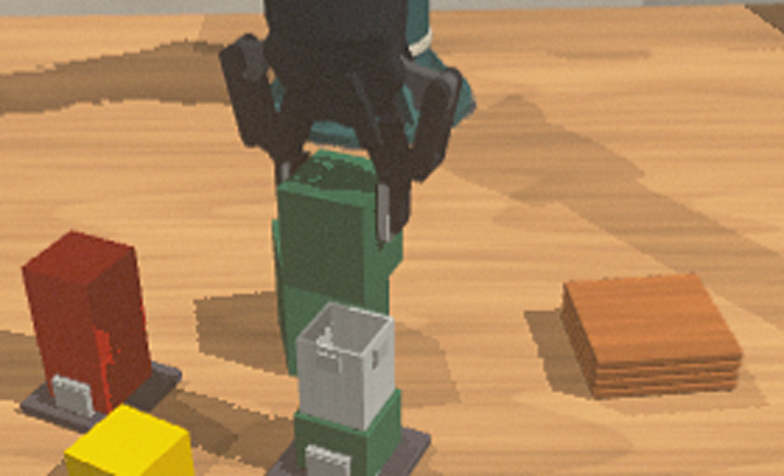

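Run:
```python
from bench import robot
import numpy as np,cv2,pickle
from h import *
robot.move_linear([.461,.2135,.145],feed=.12)
robot.move_linear([.461,.2135,.05],feed=.10,force_limit=8)
o=robot.get_obs();print(o["clock"],o["position"],o["finger_gap"],o["force"])
f=robot.grab_frame("scene");t=robot.grab_frame("top")
pickle.dump(f,open("s8.pkl","wb"));pickle.dump(t,open("t8.pkl","wb"))
k=4;a=cv2.resize(f["img"][110:250,350:530],None,fx=k,fy=k,interpolation=2)[:,:,::-1].copy()
p=o["position"];an=np.radians(65.2);R=np.array([[np.cos(an),-np.sin(an)],[np.sin(an),np.cos(an)]])
P=(np.array([[1,1],[-1,1],[-1,-1],[1,-1]])*.027)@R.T+p[:2]
for z in(p[2]+.0094,p[2]+.0744):
    q=(proj(f,np.c_[P,np.full(4,z)])-[350,110]+.5)*k-.5
    cv2.polylines(a,[np.int32(q)],True,(255,255,0),1)
cv2.imwrite("pics/s8.png",a)
cv2.imwrite("pics/t8.png",cv2.resize(t["img"][180:320,150:330],None,fx=k,fy=k,interpolation=2)[:,:,::-1])
```

```text
14.1583 [0.46149209 0.21357903 0.05042451] 0.05331132681542419 [ 0.4753655  -0.29316928 -1.32123431]
```

View pics/s8.png

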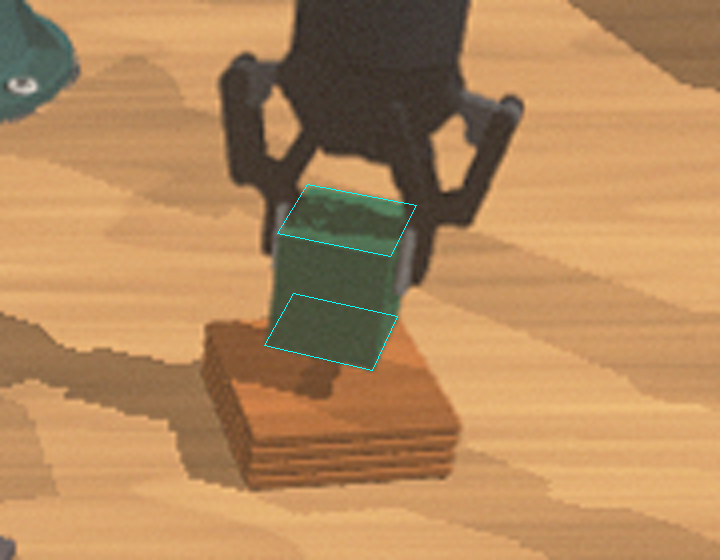

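View pics/t8.png

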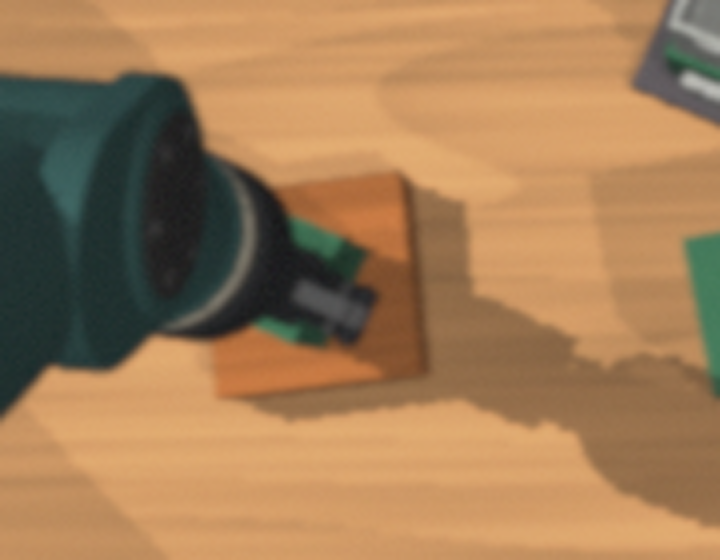

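The lid matches the predicted outline, rim about 24 mm above the coaster top. Next I set it down softly.

Run:
```python
from bench import robot
import numpy as np,cv2
robot.move_linear([.461,.2135,.033],feed=.05,force_limit=6)
print(robot.move_linear([.461,.2135,.020],feed=.012,force_limit=3.5))
o=robot.get_obs();print(o["clock"],o["position"],o["finger_gap"],o["force"])
k=4
for n,(x,y) in(("scene",(350,110)),("top",(150,180))):
    f=robot.grab_frame(n)
    cv2.imwrite(f"pics/{n}9.png",cv2.resize(f["img"][y:y+140,x:x+180],None,fx=k,fy=k,interpolation=2)[:,:,::-1])
```

```text
True
15.3917 [0.46100377 0.21357702 0.02656235] 0.05300595738068344 [-0.00865759 -0.21466221  3.82215689]
```

View pics/scene9.png

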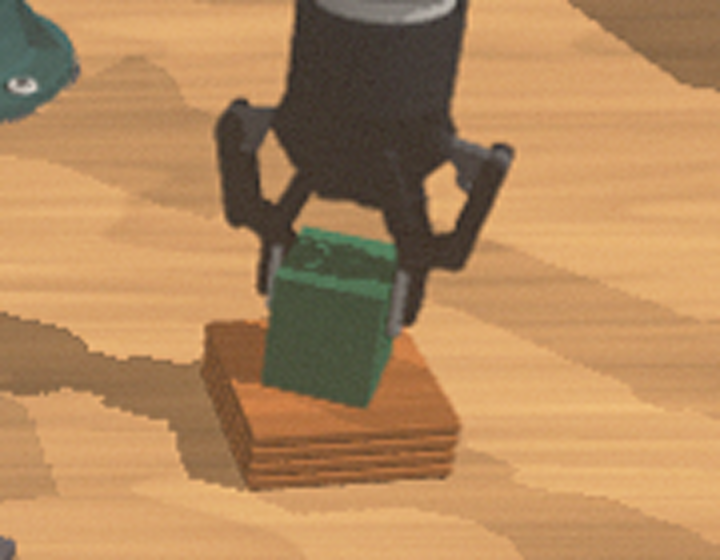

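Contact came at exactly the predicted height (0.0266), and the lid sits level near the middle. I release and retreat.

```bash
python3 - <<'E'
from bench import robot
import numpy as np,cv2,pickle
robot.move_gripper(.070);robot.move_gripper(.085)
p=robot.get_obs()["position"]
robot.move_linear([p[0],p[1],.06],feed=.06)
robot.move_linear([p[0],p[1],.28],feed=.2)
robot.move_to([.2,.60,.33],robot.get_obs()["ee_rot"])
o=robot.get_obs();print(o["clock"],o["position"],o["finger_gap"],o["force"])
for n in("scene","top"):
    f=robot.grab_frame(n);pickle.dump(f,open(n+"A.pkl","wb"))
    cv2.imwrite(f"pics/{n}A.png",f["img"][:,:,::-1])
E
python3 - <<'E'
import pickle,cv2,numpy as np
from h import *
t=pickle.load(open("topA.pkl","rb"))
def top(f,lo,hi,roi,z,name):
    x0,y0,x1,y1=roi
    g=cv2.resize(f["img"][y0:y1,x0:x1],None,fx=4,fy=4,interpolation=cv2.INTER_CUBIC)
    m=cv2.inRange(cv2.cvtColor(g,cv2.COLOR_RGB2HSV),lo,hi)
    m=cv2.morphologyEx(m,cv2.MORPH_OPEN,np.ones((9,9)))
    c=cv2.convexHull(max(cv2.findContours(m,0,2)[0],key=cv2.contourArea))[:,0]
    r=cv2.minAreaRect((onz(f,(c+.5)/4-.5+[x0,y0],z)[:,:2]*1000).astype(np.float32)); print(name,np.round(r[0],1),np.round(r[1],1),round(r[2],1))
top(t,(65,80,75),(95,255,255),(190,200,275,290),.101,"lid")
top(t,(0,150,120),(13,255,255),(190,210,265,290),.036,"coast")
top(t,(0,180,140),(10,255,255),(395,190,460,250),.12,"red")
top(t,(65,80,75),(95,255,255),(310,225,375,290),.085,"G")
E
```

```text
19.775 [0.20214946 0.59862907 0.33011605] 0.08481576600886709 [ 0.92540525 -0.42344656 -0.42977609]
lid [461.2 211.7] [52.8 49.5] 65.2
coast [425.4 218.3] [91.4 41.7] 88.8
red [ 510.4 -187.3] [54.7 53.3] 65.0
G [443.4 -23.1] [73.8 72.2] 10.3
```

View pics/sceneA.png

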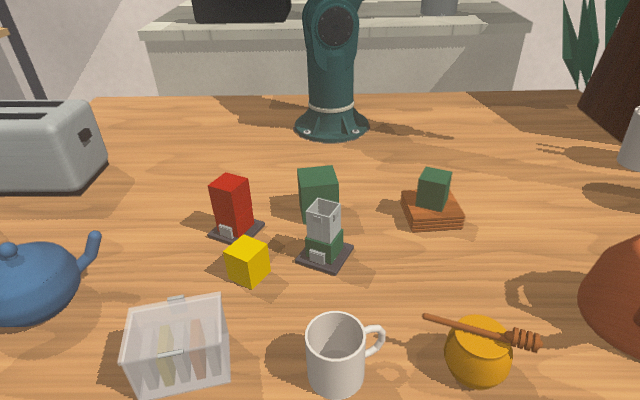

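View pics/topA.png

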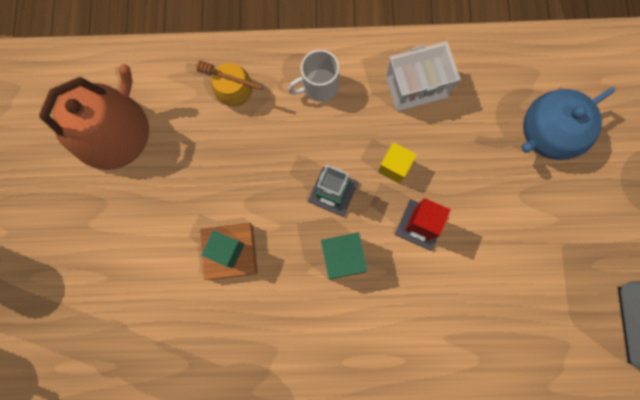

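Run:
```python
from bench import robot
robot.finish_job()
```

```text
the job is handed in; nothing more can be done
```

I drew the green lid straight up off the docked tin, set it open side down on the coaster stack under a force limit, let go, backed the arm away and handed the job in at about 20 s.

**Last checks:**
- **Placing:** the lid stands level, with its centre at (461, 212) mm against (461, 213) for the stack, which was measured before the lid went on.
- **Contact:** touchdown came at the predicted height, with about 4 N on the tool.
- **Other things:** the red lid measured unmoved and shut. In the last pictures the yellow lid and the larger green look-alike stand where they began.

**Disagreements:**
- **Finger height:** the pictures showed the fingertips about 35 mm higher than the reported TCP position and the stated geometry. I went by the pictures, came down with a force limit, and the grasp and contact heights bore that out.
- **Stack re-measurement:** colour-masking the stack again afterwards failed because the lid hid part of it. By eye, its outline sits at the same pixels as before.

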